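Clamp a maple blank in the carving jig and lock the clamp

ROBOT

A 7-joint arm with a two-finger parallel gripper is mounted at the origin on a cart in front of the work surface, level with it; the furniture and walls round the work are solid. World frame = base frame: x ahead of the robot, y to its left, z up, the work surface at z = 0. Lengths are in m, angles in rad, forces in N, time in s.
With the tool pointing down it reaches from about 0.4 to 0.85 m from the base axis. Payload 10.4 kg.
Tool frame: the origin (TCP) lies between the finger pads; the fingertips stand ahead of it and the grasp point (between the pads) lies 5 mm behind it (manip.tip_extent is the z of the fingertips in the tool frame, in m); z points along the fingers, y is the line along which they close (so a half turn about z gives the same grasp; the last joint's range is limited). The gripper opens to 85 mm and grips with 20 to 120 N. Pads are 22 mm wide; open, the fingers measure 114 mm over their backs; the gripper's body (76 mm by 85 mm) begins 54 mm behind the grasp point. The pads swing forward as they close: fully open they stand 13 mm farther back than shut.
Start: joints at [-1.342, 0.332, -0.065, 1.46, 0.022, 1.35, -0.088], TCP at [0.156, 0.605, 0.245] pointing down, gripper open.
Joint ranges: [-2.6, 2.6], [-0.5, 2.12], [-1.47, 1.34], [0.16, 2.42], [-1.27, 4.41], [0.06, 2.06], [-2.6, 2.6]. Speed limits (rad/s): [2.22, 2.22, 2.79, 2.79, 3.14, 3.14, 3.14].

INTERFACE

Orientations are given as a unit quaternion [x, y, z, w].
In Python, from workcell import status, viewer, manip gives the robot as it stands.
- The arm moves only by the tool play_rows, never from a script. Its argument "plan" is one flat list of numbers, 7 for each row, row after row: the turn, a rotation vector about the tool's x, y, z in degrees, then the shift along the tool's x, y, z in m, then the opening, from 0 (shut) to 1 (fully open). In form: [ax, ay, az, dx, dy, dz, grip, ax, ay, az, dx, dy, dz, grip, ...]. A call has 1 to 20 rows; each row is the pose to reach, as a shift and turn from the pose commanded when the call began, along the tool's axes at that moment; what a row does not reach only later rows make up. A row lasts 1/8 s, in which the tool goes at most 62.5 mm and 10.7 degrees, less where a joint would pass 70% of its speed; a pose out of reach is approached as far as the arm can. A call with a gripper value outside its range is refused whole. The fingers move at their own pace and stop on an object; "squeeze" is the grip in N (left out, the last holds). Time passes only in rows, so rows that repeat a pose let the fingers close. It gives the time, the measured TCP pose, the force, the opening and the grip force at its end, in the units of the state.
- status.get_obs(): the state, without advancing time (a new reading comes with each control period).
- viewer.camera(name): name is "side" or "top"; returns the picture (400x640x3 uint8, red, green, blue); there is no depth.
- viewer.camera_model(name): a dict with "fx", "fy", "cx", "cy" (pixels), "R" (3x3) and "t" (3): a world point X has camera coordinates R X + t. Camera axes: x right, y down, z forward; pixel columns grow to the right and rows downward; lengths in m; the calibration is good to about 2 mm. A picture is of the moment at which its call begins. camera_model takes no time and is no camera call.
- manip.hand_in(): hands the job in; it is judged then, once.
The state is a dict: "clock": time; "joint_pos": joint angles; "joint_velocities": joint speeds; "tau": joint torques, N m; "position": TCP position; "ee_rot": TCP orientation; "ft_force": force on the tool from outside, world axes, zero at the start; "torque": the same for the moment, N m; "grip_width": opening from 0.0 (shut) to 1.0 (fully open); "grasp_force": force on a finger pad.
Only numpy, scipy, OpenCV 4.12 (cv2) and the standard library are available. Lean on these libraries where they do the work, as an engineer would, in place of code of your own. Each camera call takes 0.05 s, during which the arm holds its last target. There are 200 camera calls.

TASK

Clamp the maple block in the carving jig, ready for the gouge. The clamp is shut and bolted: draw its lock bolt out, swing the handle right back to lift the arm, lay the block flat on the board and slide it lengthwise past the spring ball until it sits fully home against the end stop and the fence. Then bring the handle fully shut again so that the arm holds the block, and push the lock bolt fully home; leave the other things on the bench where they are.

Things in the scene. Friction and masses are not known exactly. Their poses are not given: they have to be found in the camera images.
- jig: Carving jig fixed to the bench: wooden board 130 x 350 mm, 18 mm thick. Origin: centre of its underside; jig x points to the far side, y along the board to its loading (left) end, z up. The toggle clamp stands at the -y end in the plane jig x = 13 mm, hinges along x. Open, its arm stands upright to 180 mm above the bench, 95 mm or more to the -y side of seat; round the seat nothing else is above 33 mm.
- seat (a point): Where the middle of the block's underside must come to lie, on the board's top, 18 mm above the bench; axes as the jig's, block length along y. The bare board reaches from here to y = +138 mm: the block can be laid down centred near y = +97 (clear of fence and ball) and slid in along -y.
- fence (a point): Wooden fence on the far side of the seat: middle of its face's upper edge, 12 mm above the board, face at seat x = +22 mm. It runs from seat y = -38 to +44 mm, then flares away from the block, to y = +61.
- end_stop (a point): Aluminium end stop across the -y end of the seat: middle of its face's upper edge, 15 mm above the board, face at seat y = -38 mm.
- ball (a point): Rest centre of the 14 mm spring ball, on the near side, 7.5 mm above the board, at seat x -27, y +41.5 mm. Its housing is 14 mm high: face at seat x = -26, y +30 to +53. The ball stands 2 mm into the block's path and yields 5 mm sideways; 3 to 15 N of push passes it, least with the block close to the fence. Over the block's last 3 mm it springs out behind the near corner and presses the block to stop and fence.
- maple_block: The work: plain pale maple block 44 x 76 x 28 mm, 65 g, flat on the bench to the left of the jig. Origin: centre of its underside; own x across the 44 mm, y along the 76 mm, z up. Either end may lead. Grasp it across the 44 mm by its upper 11 mm, so that the fingers pass over fence, ball housing and stop.
- lock_bolt (a joint): Lock bolt, a steel rod sliding along jig x in two guide lugs beside the clamp: 0 m fully home (tip behind the shut handle, blocking it), 0.028 m fully drawn towards the robot side (jig -x). It starts 0 to 4 mm out and stays where it is left (about 1.2 N friction). The handle opens only with the bolt drawn over 0.020, and the bolt goes home only with the handle fully shut.
- bolt_knob (a point): Middle of the bolt's upright round brass knob, 15 mm across, 98 mm above the bench, 84 mm to the robot side (jig -x) of the handle's plane with the bolt home. The knob reaches 7 mm higher and 9 mm lower than this point; the bolt's rod runs 19 mm below it. Moves with the bolt; axes as the jig's.
- clamp_handle (a joint): Clamp handle: 0 rad shut (upright, leaning 15 degrees towards the seat), 1.55 rad fully open (laid back to the -y side, 16 degrees above level). It turns about jig +x through handle_pivot, stays where it is left and needs 2 to 6 N at the grip. A toggle link lifts the arm: hardly at all near 0, where it goes over centre, to upright (about 1.7 rad) when open.
- handle_grip (a point): Point on the axis of the handle's round black plastic grip, 22 mm thick, round-ended, 90 mm from the pivot; the grip ends 21 mm beyond this point and begins 35 mm before it. Its free end points up while the clamp is shut. Moves with the handle; at handle angle 0 its axes are the jig's.
- handle_pivot (a point): Fixed hinge axis of the handle, in the handle's middle plane, 45 mm above the bench; axes as the jig's. With the handle shut the grip point lies 23 mm towards +y and 87 mm above it.
- clamp_arm: Steel clamp arm with a sprung rubber pad under its tip. Origin: on its hinge, 64 mm above the bench. Shut, it points along jig +y over the seat, and the pad (18 mm wide, 107 mm from the hinge) presses on the block, 15 mm on the stop's side of its middle, with about 4 N.
- beeswax: Bystander: yellow lump of wax 30 x 50 x 22 mm, origin under its centre. Leave alone.
- sanding_block: Bystander: cork block wrapped in sandpaper 32 x 58 x 24 mm, origin under its centre. Leave alone.
- clutch_pencil: Bystander: pencil 9 x 143 x 10 mm lying in front of the jig, origin under its centre. Leave alone.
- rib_mould: Bystander: wooden bending form 35 x 160 x 18 mm lying to the right of the jig, origin under its centre. Leave alone.
Things that resemble listed ones, but are neither listed nor needed, are in the scene too. Leave any black or purple look-alike of the maple_block alone.

How it is judged:
On the way, in this order (a step that is already met when the one before it is completed fails the run):
1. the lock bolt is drawn out, the handle still shut (value of joint lock_bolt above 0.018 m and value of joint clamp_handle below 0.06 rad), for 0.1 s.
2. the handle is laid back and the arm is up (value of joint clamp_handle above 1.3 rad), for 0.2 s.
3. the maple block sits home against stop and fence, behind the ball, with the clamp open (x of maple_block in the frame of seat between -0.003 and 0.003 m and y of maple_block in the frame of seat between -0.003 and 0.003 m and z of maple_block in the frame of seat below 0.003 m and angle between the y axis of maple_block and the y axis of seat, either way round below 0.06 rad and angle between maple_block's own z axis and vertical below 0.06 rad and value of joint clamp_handle above 1 rad), for 0.2 s.
4. the handle is shut on the block before the bolt goes in (x of maple_block in the frame of seat between -0.003 and 0.003 m and y of maple_block in the frame of seat between -0.003 and 0.003 m and z of maple_block in the frame of seat below 0.003 m and angle between the y axis of maple_block and the y axis of seat, either way round below 0.06 rad and angle between maple_block's own z axis and vertical below 0.06 rad and value of joint clamp_handle below 0.06 rad and contact force between clamp_arm and maple_block above 2 N and value of joint lock_bolt above 0.012 m), for 0.1 s.
5. the lock bolt is home (x of maple_block in the frame of seat between -0.003 and 0.003 m and y of maple_block in the frame of seat between -0.003 and 0.003 m and z of maple_block in the frame of seat below 0.003 m and angle between the y axis of maple_block and the y axis of seat, either way round below 0.06 rad and angle between maple_block's own z axis and vertical below 0.06 rad and value of joint clamp_handle below 0.06 rad and value of joint lock_bolt below 0.005 m), for 0.2 s.
At the end, for the whole second after the job is handed in: The maple block lies flat in its seat within 3 mm of the stop and fence and square to them within 0.06 rad, at rest; the handle is shut (within 0.06 rad), the arm presses the block with more than 2 N, and the lock bolt is home (within 5 mm) (all of step 5 and contact force between clamp_arm and maple_block above 2 N and linear speed of maple_block below 0.01 m/s); the robot touches nothing.
It fails at once if the lump of wax is moved more than 30 mm (distance of beeswax from where it was at the start of the episode above 0.03 m).
It fails at once if the sanding block is moved more than 30 mm (distance of sanding_block from where it was at the start of the episode above 0.03 m).
It fails at once if the clutch pencil is moved more than 30 mm (distance of clutch_pencil from where it was at the start of the episode above 0.03 m).
It fails at once if the bending form is moved more than 30 mm (distance of rib_mould from where it was at the start of the episode above 0.03 m).
It also fails if it takes over 72 s, if anything falls off the work surface, if the arm or the gripper's body presses on something with over 40 N, if the wrist force passes 120 N, or if a joint passes its speed limit or range.

## Working session

There is one attempt and no reset: what is moved stays moved. The work goes in short steps, Python scripts to look and compute and a tool call to move; the robot and the scene stay as the last step left them, time stands still between calls to the robot, and variables do not carry over. Pictures are saved under pics/ and viewed, at most 10 in all, crops included, and the job is handed in when it is done.

Besides the shell and the picture viewer there is one more tool, called as a command line: name --argument value ..., lists and objects as JSON in quotes. play_rows: Moves the arm, as the interface text tells. Its arguments: {"type":"object","properties":{"plan":{"type":"array","items":{"type":"number"}},"squeeze":{"type":"number"}},"required":["plan"]}

```bash
mkdir -p pics; ls; python3 - <<'E'
from workcell import status, viewer, manip
import cv2
print(status.get_obs()); print(manip.tip_extent)
for n in("side","top"):
    im=viewer.camera(n); cv2.imwrite(f"pics/{n}0.png",im[:,:,::-1])
    print(n,viewer.camera_model(n))
E
```

```text
pics
{'clock': 0.0, 'joint_pos': array([-1.34165418,  0.33285567, -0.0646867 ,  1.46093451,  0.02158032,
        1.34990171, -0.08849715]), 'joint_velocities': array([-1.06408200e-03,  7.29840392e-04, -1.95623957e-04, -4.84649153e-04,
       -8.95586979e-04,  7.89077656e-05,  3.36806430e-04]), 'tau': array([-8.85331538e-04, -6.25443721e+01,  4.85813257e-02, -3.91598153e+01,
        1.61574717e-02,  9.81093297e-03, -2.35979479e-05]), 'position': array([0.15559998, 0.6049559 , 0.24452925]), 'ee_rot': array([ 1.25535560e-01,  9.92088872e-01, -6.99537832e-04, -6.29561262e-05]), 'ft_force': array([-0.49746067, -0.04623522,  0.12858939]), 'torque': array([-0.03177518,  0.02656405,  0.05338631]), 'grasp_force': 0.0, 'grip_width': 0.9972408060475628}
0.014
side {'fx': 476.31109847719114, 'fy': 476.31109847719114, 'cx': 315.7889099769287, 'cy': 202.9886522652638, 'R': array([[ 0.93887545, -0.34372009,  0.0192195 ],
       [-0.20909749, -0.61372282, -0.76132945],
       [ 0.27347967,  0.71077478, -0.6480803 ]]), 't': array([-0.46374407,  0.19070922,  1.84532292])}
top {'fx': 439.82272891826864, 'fy': 439.82272891826864, 'cx': 323.77850747434604, 'cy': 204.13686205981878, 'R': array([[ 0.02359305, -0.99970316, -0.00607963],
       [-0.98017617, -0.02193472, -0.19691001],
       [ 0.19671821,  0.01060481, -0.98040272]]), 't': array([0.01639794, 0.50970143, 1.42803057])}
```

View pics/side0.png

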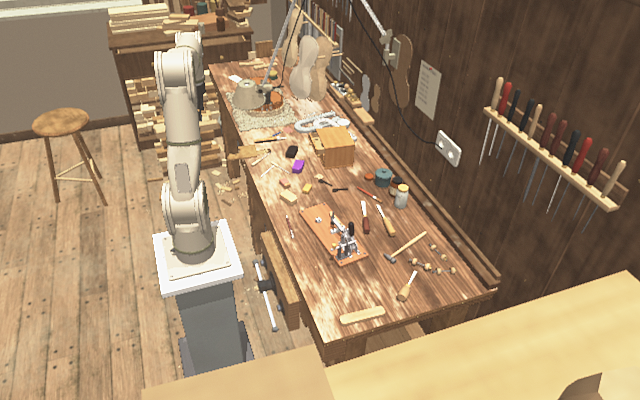

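View pics/top0.png

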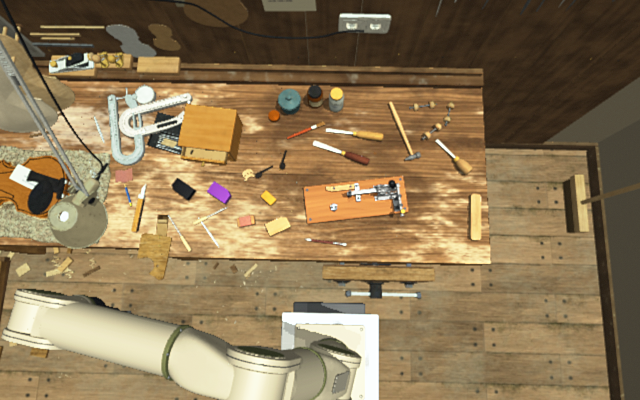

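The side view shows the jig around (333,235), and the top view shows it around (356,200). In the top view the maple block is at (278,226), with a sanding block at (247,221) and wax at (268,198). The shut clamp is near (375,193). I'll enlarge crops of both.

```bash
cat > h.py <<'E'
import numpy as np, cv2
from workcell import status, viewer, manip
from scipy.spatial.transform import Rotation as Ro
def ray(n,u,v):
    m=viewer.camera_model(n); R=np.array(m['R']);t=np.array(m['t'])
    d=R.T@np.array([(u-m['cx'])/m['fx'],(v-m['cy'])/m['fy'],1]); return -R.T@t,d
def atz(n,u,v,z):
    c,d=ray(n,u,v); return c+d*(z-c[2])/d[2]
def proj(n,X):
    m=viewer.camera_model(n); p=np.array(m['R'])@np.array(X)+np.array(m['t']); return np.array([m['fx']*p[0]/p[2]+m['cx'],m['fy']*p[1]/p[2]+m['cy']])
def crop(src,dst,u0,u1,v0,v1,s):
    im=cv2.imread(src) if isinstance(src,str) else src[:,:,::-1]
    c=cv2.resize(im[v0:v1,u0:u1],None,fx=s,fy=s,interpolation=cv2.INTER_CUBIC)
    for k in range(u0-u0%10+10,u1,10): cv2.putText(c,str(k),(int((k+.5-u0)*s)-10,8),0,.3,(0,0,255),1); cv2.line(c,(int((k+.5-u0)*s),10),(int((k+.5-u0)*s),14),(0,0,255),1)
    for k in range(v0-v0%10+10,v1,10): cv2.putText(c,str(k),(0,int((k+.5-v0)*s)+3),0,.3,(0,0,255),1)
    cv2.imwrite(dst,c)
E
python3 - <<'E'
from h import *
crop("pics/top0.png","pics/tc0.png",260,420,165,255,5)
crop("pics/side0.png","pics/sc0.png",270,380,180,275,6)
E
```

```text
(no output)
```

View pics/tc0.png

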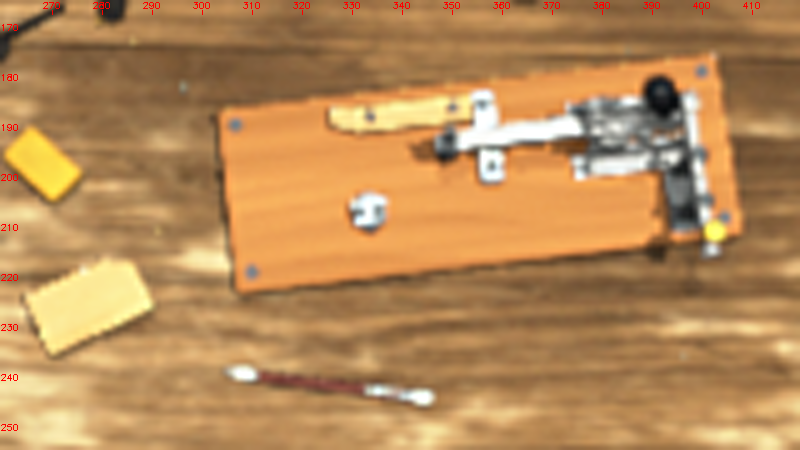

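View pics/sc0.png

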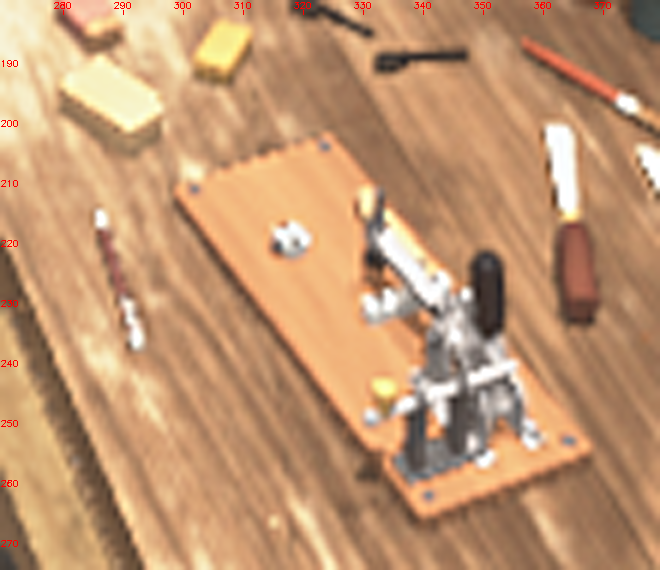

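In the top crop the board corners are at (303,187), (403,175), (408,212) and (307,223). The yellow knob is at (402.6,210.6), the grip end at (392,184), the ball housing at (333,207), and the maple block is centred at (277,226). The side crop agrees: knob (333.6,244.6), grip (351,230), block (288,196). Next I'll fit the poses.

```bash
cat > fit.py <<'E'
from h import *
from scipy.optimize import least_squares
T=lambda p:np.array([260+(p[0]+.5)/5-.5,165+(p[1]+.5)/5-.5])
S=lambda p:np.array([270+(p[0]+.5)/6-.5,180+(p[1]+.5)/6-.5])
def tri(pt,ps):
    f=lambda X:np.r_[proj("top",X)-T(pt),proj("side",X)-S(ps)]
    r=least_squares(f,[.5,0,.05]); return r.x,r.fun
def W(q,X): c,s=np.cos(q[2]),np.sin(q[2]); return np.array([q[0]+c*X[0]-s*X[1],q[1]+s*X[0]+c*X[1],X[2]])
def fit(obs,q0):
    f=lambda q:np.concatenate([proj(n,W(q,X))-p for n,X,p in obs])
    r=least_squares(f,q0,loss='soft_l1'); return r.x,r.fun.reshape(-1,2)
a,b,z=.065,.175,.018
jo=[("top",(a,b,z),T((218,111))),("top",(a,-b,z),T((716,54))),("top",(-a,-b,z),T((741,236))),("top",(-a,b,z),T((238,291))),
("side",(a,b,z),S((327,132))),("side",(-a,b,z),S((176,188))),("side",(a,-b,z),S((592,447))),("side",(-a,-b,z),S((425,515)))]
if __name__=="__main__":
    print(-np.array(viewer.camera_model("top")['R']).T@viewer.camera_model("top")['t'])
    j,e=fit(jo,[.5,-.07,0.1]); print("jig",j,e.round(1).tolist())
    inv=lambda X:Ro.from_euler('z',-j[2]).apply(np.array(X)-[j[0],j[1],0])
    for n,pt,ps in [("knob",(715,231),(384,390)),("gripend",(660,93),(487,262))]:
        X,r=tri(pt,ps); print(n,X,inv(X),r.round(1))
    for n,p,z in [("housing",(367,212),.032),("stop near end",(490,180),.033),("stop far",(483,92),.033),("fence left bot",(332,130),.030),("fence bot nr stop",(470,121),.03),("pad",(447,145),.06)]:
        print(n,inv(atz("top",*T(p),z)))
    bo=[]
    m,e=None,None
    for n,F,c in [("top",T,[(22,300),(132,260),(153,301),(52,356)]),("side",S,[(62,96),(97,55),(162,98),(128,136)])]:
        P=np.array([atz(n,*F(p),.028)[:2] for p in c]); print(n,P.round(4).tolist(),P.mean(0),[np.linalg.norm(P[i]-P[i-1]).round(4) for i in range(4)], cv2.minAreaRect((P*1000).astype(np.float32)))
E
python3 fit.py
```

```text
[0.2182907  0.01242924 1.50051005]
jig [ 0.5352706  -0.07962665  0.13813901] [[-0.4, -0.0], [-0.0, 0.0], [0.7, 0.1], [-0.4, 0.8], [1.3, -0.1], [-0.4, -0.5], [1.2, -0.0], [-0.2, 0.2]]
knob [ 0.48084508 -0.22711806  0.10161308] [-0.07421664 -0.13859201  0.10161308] [-0.1  0.6  0.6 -0.2]
gripend [ 0.56185087 -0.18590159  0.14724749] [ 0.011693   -0.10892267  0.14724749] [-0.   0.1  0.1 -0. ]
housing [-0.02073509  0.0799707   0.032     ]
stop near end [-0.00854678 -0.00586825  0.033     ]
stop far [ 0.05325673 -0.00908117  0.033     ]
fence left bot [0.03934015 0.09696548 0.03      ]
fence bot nr stop [0.03467749 0.00212529 0.03      ]
pad [0.01319855 0.02226878 0.06      ]
top [[0.4386, 0.2291], [0.4677, 0.1557], [0.4399, 0.1403], [0.4009, 0.2069]] [0.43677487 0.18298101] [np.float64(0.0437), np.float64(0.079), np.float64(0.0318), np.float64(0.0772)] ((439.4286193847656, 184.34039306640625), (43.666465759277344, 78.0712661743164), 30.322147369384766)
side [[0.3977, 0.193], [0.4359, 0.2303], [0.4656, 0.1675], [0.4293, 0.1349]] [0.43213986 0.18143011] [np.float64(0.0661), np.float64(0.0534), np.float64(0.0694), np.float64(0.0489)] ((432.5959167480469, 182.58740234375), (51.33915328979492, 80.62811279296875), 28.491561889648438)
```

Board fit matches the given geometry: seat at jig (13, 37) and the bolt about 3 mm out. I'll refine the jig and block poses by fitting silhouettes.

```bash
cat > sil.py <<'E'
from fit import *
from scipy.optimize import minimize
im={n:cv2.imread(f"pics/{n}0.png") for n in("top","side")}
K=8
def hull(P,roi):
    u0,u1,v0,v1=roi; m=np.zeros(((v1-v0)*K,(u1-u0)*K),np.uint8)
    q=((np.array(P)+.5-[u0,v0])*K*16).astype(np.int32)
    cv2.fillConvexPoly(m,cv2.convexHull(q),1,shift=4); return m>0
def seg(n,roi,lo,hi,seed):
    u0,u1,v0,v1=roi; c=cv2.resize(im[n][v0:v1,u0:u1],None,fx=K,fy=K,interpolation=cv2.INTER_CUBIC)
    h=cv2.cvtColor(c,cv2.COLOR_BGR2HSV); m=cv2.inRange(h,lo,hi); m=cv2.morphologyEx(m,cv2.MORPH_OPEN,np.ones((9,9)))
    _,l=cv2.connectedComponents(m); k=l[int((seed[1]+.5-v0)*K),int((seed[0]+.5-u0)*K)]
    p=np.argwhere(l==k)[:,::-1].astype(np.int32); o=np.zeros_like(m); cv2.fillConvexPoly(o,cv2.convexHull(p),1); return o>0
def run(name,dims,rois,lo,hi,seeds,q0):
    C=[(sx*dims[0]/2,sy*dims[1]/2,z) for sx in(1,-1) for sy in(1,-1) for z in(0,dims[2])]
    M={n:seg(n,rois[n],lo,hi,seeds[n]) for n in rois}
    for use in (["top"],["side"],["top","side"]):
        def cost(q):
            s=0
            for n in use:
                h=hull([proj(n,W(q,X)) for X in C],rois[n]); s+=1-(h&M[n]).sum()/(h|M[n]).sum()
            return s
        r=minimize(cost,q0,method='Nelder-Mead',options=dict(initial_simplex=[q0]+[np.array(q0)+d for d in np.diag([.006,.006,.06])]))
        print(name,use,r.x.round(4),round(r.fun,3))
t,s=im["top"],im["side"]
for n,p in [("top",(320,210)),("top",(275,226)),("top",(290,240)),("side",(310,225)),("side",(287,194)),("side",(300,196)),("side",(291,201))]:
    print(n,p,cv2.cvtColor(im[n][p[1]:p[1]+1,p[0]:p[0]+1],cv2.COLOR_BGR2HSV).ravel())
E
python3 sil.py
```

```text
top (320, 210) [ 15 162 236]
top (275, 226) [ 25 105 252]
top (290, 240) [ 16 125 187]
side (310, 225) [ 14 126 246]
side (287, 194) [ 27  56 247]
side (300, 196) [ 13 106 206]
side (291, 201) [ 27  68 255]
```

```bash
cat > s2.py <<'E'
from sil import *
R={"top":(255,300,210,245),"side":(275,303,183,210)}
run("block",(.044,.076,.028),R,(22,30,120),(34,180,255),{"top":(275,226),"side":(287,194)},[.435,.183,-.6])
run("block",(.044,.076,.028),R,(20,30,90),(36,200,255),{"top":(275,226),"side":(287,194)},[.435,.183,-.6])
R={"top":(295,415,168,230),"side":(290,375,195,272)}
J={"top":(320,210),"side":(310,225)}
run("jig",(.13,.35,.018),{"top":R["top"]},(9,140,120),(19,255,255),J,[.5353,-.0796,.138]) if 0 else None
for sl in(130,145):
    import sil
    for n,l in(("top",(11,sl,190)),("side",(11,sl-25,215))):
        m=seg(n,R[n],l,(18,255,255),J[n]); print(n,m.sum()/64)
E
python3 s2.py
```

```text
top (320, 210) [ 15 162 236]
top (275, 226) [ 25 105 252]
top (290, 240) [ 16 125 187]
side (310, 225) [ 14 126 246]
side (287, 194) [ 27  56 247]
side (300, 196) [ 13 106 206]
side (291, 201) [ 27  68 255]
block ['top'] [0.4401 0.1855 0.512 ] 0.128
block ['side'] [0.4381 0.2048 0.1378] 0.402Traceback (most recent call last):
  File "s2.py", line 3, in <module>
    run("block",(.044,.076,.028),R,(22,30,120),(34,180,255),{"top":(275,226),"side":(287,194)},[.435,.183,-.6])
    ~~~^^^^^^^^^^^^^^^^^^^^^^^^^^^^^^^^^^^^^^^^^^^^^^^^^^^^^^^^^^^^^^^^^^^^^^^^^^^^^^^^^^^^^^^^^^^^^^^^^^^^^^^^
  File "sil.py", line 23, in run
    r=minimize(cost,q0,method='Nelder-Mead',options=dict(initial_simplex=[q0]+[np.array(q0)+d for d in np.diag([.006,.006,.06])]))
    res = _minimize_neldermead(fun, x0, args, callback, bounds=bounds,
                               **options)
    fxcc = func(xcc)
    fx = function(np.copy(x), *(wrapper_args + args))
  File "sil.py", line 21, in cost
    h=hull([proj(n,W(q,X)) for X in C],rois[n]); s+=1-(h&M[n]).sum()/(h|M[n]).sum()
            ~~~~^^^^^^^^^^
  File "h.py", line 10, in proj
    m=viewer.camera_model(n); p=np.array(m['R'])@np.array(X)+np.array(m['t']); return np.array([m['fx']*p[0]/p[2]+m['cx'],m['fy']*p[1]/p[2]+m['cy']])
ValueError: time passes only in moves, steps and waits
```

```bash
sed -i 's/^def ray/_m={n:viewer.camera_model(n) for n in("top","side")}\ndef ray/; s/m=viewer.camera_model(n)/m=_m[n]/' h.py; sed -i '/^t,s=/,$d' sil.py
sed -i 's/,-\.6\])/,.5])/' s2.py
cat >> s2.py <<'E'
for T_,S_ in((130,105),(145,115),(145,105)):
  C=None
  M={"top":seg("top",R["top"],(11,T_,190),(18,255,255),J["top"]),"side":seg("side",R["side"],(11,S_,215),(18,255,255),J["side"])}
  sil.seg=lambda n,*a:M[n]
  run("jig",(.13,.35,.018),R,0,0,J,[.5353,-.0796,.138])
E
python3 s2.py
```

```text
block ['top'] [0.4409 0.1852 0.4652] 0.13
block ['side'] [0.4388 0.2095 0.1695] 0.404
block ['top', 'side'] [0.4402 0.186  0.4701] 0.623
block ['top'] [0.4402 0.1852 0.4576] 0.083
block ['side'] [0.44   0.2115 0.2471] 0.292
block ['top', 'side'] [0.4396 0.1863 0.4139] 0.577
top 3770.75
side 1132.671875
top 2770.28125
side 664.0
jig ['top'] [ 0.5394 -0.0793  0.1407] 0.026
jig ['side'] [ 0.5155  0.0314 -0.2015] 0.414
jig ['top', 'side'] [ 0.5398 -0.0793  0.1412] 0.516
jig ['top'] [ 0.5391 -0.0781  0.1442] 0.28
jig ['side'] [ 0.5132  0.0318 -0.1865] 0.415
jig ['top', 'side'] [ 0.5373 -0.0634  0.1396] 0.755
jig ['top'] [ 0.5391 -0.0781  0.1442] 0.28
jig ['side'] [ 0.5155  0.0314 -0.2015] 0.414
jig ['top', 'side'] [ 0.5373 -0.0634  0.1396] 0.754
```

```bash
python3 - <<'E'
from fit import *
s=9;u0,v0=262,170
im=cv2.imread("pics/top0.png");a=cv2.resize(im[170:232,262:350],None,fx=s,fy=s,interpolation=cv2.INTER_CUBIC)
b=None
def draw(q,d,col):
    for z in(0,d[2]):
        P=[proj("top",W(q,(x*d[0]/2,y*d[1]/2,z)))for x,y in((1,1),(1,-1),(-1,-1),(-1,1))]
        cv2.polylines(a,[(((np.array(P)+.5-[u0,v0])*s)).astype(np.int32)],True,col,1)
draw([.5353,-.0796,.138],(.13,.35,.018),(255,0,0));draw([.539,-.0793,.141],(.13,.35,.018),(0,255,0))
draw([.4402,.1852,.46],(.044,.076,.028),(0,255,0));draw([.438,.184,.5],(.044,.076,.028),(255,0,0))
cv2.imwrite("pics/ov.png",a); print(a.shape)
E
```

```text
(558, 792, 3)
```

View pics/ov.png

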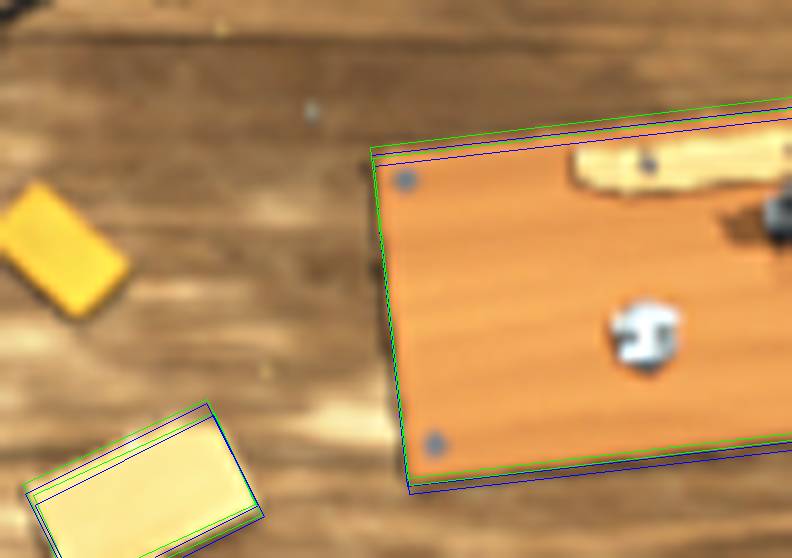

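Blue (x≈0.536, yaw≈0.138) fits the board's top-face edges best, at (375,165) and (410,485) in the overlay. The block is at about (0.438, 0.184), yaw 0.49. I'll write a helper that gives relative moves, then go to the knob.

```bash
cat > g.py <<'E'
from h import *
J=np.array([.536,-.0796]);Y=.138
def jig(x,y): return J+np.array([np.cos(Y)*x-np.sin(Y)*y,np.sin(Y)*x+np.cos(Y)*y])
def rel(*ts):
    "ts: (x,y,z,yaw deg of tool y) -> az deg, shift in tool axes"
    o=status.get_obs(); R=Ro.from_quat(o['ee_rot']).as_matrix(); p=o['position']
    print("t",round(o['clock'],2),"p",p.round(4),"w",round(o['grip_width'],3),"gf",round(o['grasp_force'],1),"F",o['ft_force'].round(1),"tip",manip.tip_extent)
    for x,y,z,w in ts:
        c=np.radians(w); ty=np.array([np.cos(c),np.sin(c),0]); tz=np.array([0,0,-1.]); D=np.c_[np.cross(ty,tz),ty,tz]
        v=[Ro.from_matrix(R.T@np.c_[s*D[:,0],s*D[:,1],D[:,2]]).as_rotvec(degrees=True) for s in(1,-1)]
        print(min(v,key=np.linalg.norm).round(1),(R.T@(np.array([x,y,z])-p)).round(4))
E
python3 - <<'E'
from g import *
k=jig(-.0735,-.139);print(k)
rel((.42,.42,.22,97.9),(.47,.1,.2,97.9),(*k,.17,97.9),(*k,.098,97.9))
E
```

```text
[ 0.48231993 -0.22738938]
t 0.1 p [0.1556 0.605  0.2446] w 1.001 gf 0.0 F [-0.4  0.2  0. ] tip 0.014
[ -0.1  -0.  -22.3] [-0.3021 -0.1132  0.0248]
[ -0.1  -0.  -22.3] [-0.4303 -0.4107  0.0452]
[ -0.1  -0.  -22.3] [-0.5238 -0.7246  0.0756]
[ -0.1  -0.  -22.3] [-0.5238 -0.7245  0.1476]
```

play_rows --plan '[0, 0, -5, -0.05, -0.02, 0.004, 0.5, 0, 0, -10, -0.1, -0.04, 0.008, 0.5, 0, 0, -15, -0.15, -0.06, 0.012, 0.5, 0, 0, -20, -0.2, -0.08, 0.016, 0.5, 0, 0, -22.3, -0.25, -0.1, 0.02, 0.5, 0, 0, -22.3, -0.302, -0.113, 0.025, 0.5, 0, 0, -22.3, -0.325, -0.163, 0.028, 0.5, 0, 0, -22.3, -0.346, -0.213, 0.032, 0.5, 0, 0, -22.3, -0.367, -0.263, 0.035, 0.5, 0, 0, -22.3, -0.388, -0.312, 0.038, 0.5, 0, 0, -22.3, -0.41, -0.361, 0.041, 0.5, 0, 0, -22.3, -0.43, -0.411, 0.045, 0.5, 0, 0, -22.3, -0.446, -0.463, 0.05, 0.5, 0, 0, -22.3, -0.462, -0.515, 0.055, 0.5, 0, 0, -22.3, -0.478, -0.567, 0.06, 0.5, 0, 0, -22.3, -0.494, -0.62, 0.065, 0.5, 0, 0, -22.3, -0.51, -0.673, 0.07, 0.5, 0, 0, -22.3, -0.524, -0.7246, 0.0756, 0.5, 0, 0, -22.3, -0.524, -0.7246, 0.0756, 0.5, 0, 0, -22.3, -0.524, -0.7246, 0.0756, 0.5]' --squeeze 20

```text
clock: 2.6
position: [0.4825, -0.2266, 0.1693]
ee_rot: [-0.069, 0.998, 0.0, -0.0]
ft_force: [-1.0, 0.4, 0.3]
grip_width: 0.499
grasp_force: 0.0
```

```bash
python3 - <<'E'
from g import *
k=jig(-.0735,-.139)
rel((*k,.14,97.9),(*k,.1,97.9))
im=viewer.camera("side"); crop(im,"pics/s1.png",300,400,180,275,6)
E
```

```text
t 2.6 p [ 0.4825 -0.2266  0.1693] w 0.499 gf 0.0 F [-1.   0.4  0.3] tip 0.014
[ 0. -0. -0.] [ 0.0003 -0.0008  0.0293]
[ 0. -0. -0.] [ 0.0003 -0.0008  0.0693]
```

View pics/s1.png

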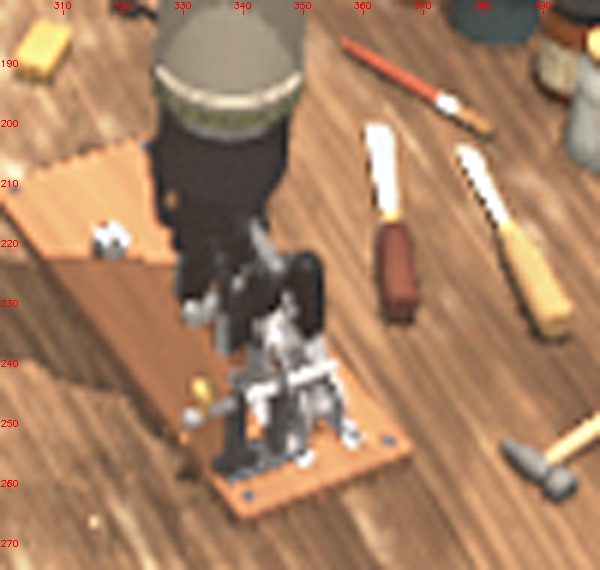

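The gripper is above and behind the knob at (333,245), with clear space around it. Going down to grasp.

play_rows --plan '[0, 0, 0, 0, -0.001, 0.02, 0.5, 0, 0, 0, 0, -0.001, 0.04, 0.5, 0, 0, 0, 0, -0.001, 0.06, 0.5, 0, 0, 0, 0, -0.001, 0.0725, 0.5, 0, 0, 0, 0, -0.001, 0.0725, 0.5, 0, 0, 0, 0, -0.001, 0.0725, 0, 0, 0, 0, 0, -0.001, 0.0725, 0, 0, 0, 0, 0, -0.001, 0.0725, 0, 0, 0, 0, 0, -0.001, 0.0725, 0, 0, 0, 0, 0, -0.001, 0.0725, 0]' --squeeze 25

```text
clock: 3.9
position: [0.4833, -0.2263, 0.0979]
ee_rot: [-0.069, 0.998, 0.001, 0.0]
ft_force: [-3.0, 6.4, 4.7]
grip_width: 0.153
grasp_force: 24.3
```

play_rows --plan '[0, 0, 0, 0.004, 0, 0, 0, 0, 0, 0, 0.009, 0, 0, 0, 0, 0, 0, 0.014, 0, 0, 0, 0, 0, 0, 0.019, 0, 0, 0, 0, 0, 0, 0.023, 0, 0, 0, 0, 0, 0, 0.026, 0, 0, 0, 0, 0, 0, 0.028, 0, 0, 0, 0, 0, 0, 0.028, 0, 0, 0, 0, 0, 0, 0.028, 0, 0, 0]'

```text
clock: 5.03
position: [0.4582, -0.2298, 0.0983]
ee_rot: [-0.07, 0.998, 0.0, 0.003]
ft_force: [10.6, 6.7, -3.7]
grip_width: 0.152
grasp_force: 24.6
```

play_rows --plan '[0, 0, 0, 0.026, 0.001, 0, 0.5, 0, 0, 0, 0.026, 0.001, 0, 0.5, 0, 0, 0, 0.026, 0.001, 0, 0.5, 0, 0, 0, 0.026, 0.001, -0.03, 0.5, 0, 0, 0, 0.026, 0.001, -0.06, 0.5, 0, 0, 0, 0.026, 0.001, -0.1, 0.5, 0, 0, 0, 0.026, 0.001, -0.13, 0.5, 0, 0, 0, 0.026, 0.001, -0.13, 0.5]'

```text
clock: 6.02
position: [0.4309, -0.2347, 0.2296]
ee_rot: [-0.069, 0.998, -0.001, 0.002]
ft_force: [0.3, 0.5, -0.3]
grip_width: 0.504
grasp_force: 0.0
```

```bash
python3 - <<'E'
from g import *
print(Ro.from_euler('z',-Y).as_matrix()[:2,:2]@(np.array([.4582,-.2298])-J))
g=jig(.013,-.1135); print(status.get_obs()['joint_pos'].round(2))
rel((*g,.2,7.9),(*g,.13,7.9))
im=viewer.camera("side"); im2=viewer.camera("top")
a=cv2.resize(im[225:265,320:370],None,fx=8,fy=8,interpolation=2); b=cv2.resize(im2[170:220,370:420],None,fx=8,fy=8,interpolation=2)
b=b[:400]; a=np.vstack([a,np.zeros((80,400,3),np.uint8)]); cv2.imwrite("pics/two1.png",np.hstack([a,b])[:,:,::-1])
E
```

```text
[-0.09772224 -0.13806971]
[-0.2   0.02  0.62  1.86 -0.01  1.26  2.14]
t 6.03 p [ 0.4309 -0.2347  0.2296] w 0.504 gf 0.0 F [ 0.3  0.5 -0.3] tip 0.014
[ 0.1  0.3 90. ] [-0.1383  0.0258  0.0301]
[ 0.1  0.3 90. ] [-0.138   0.0259  0.1001]
```

View pics/two1.png

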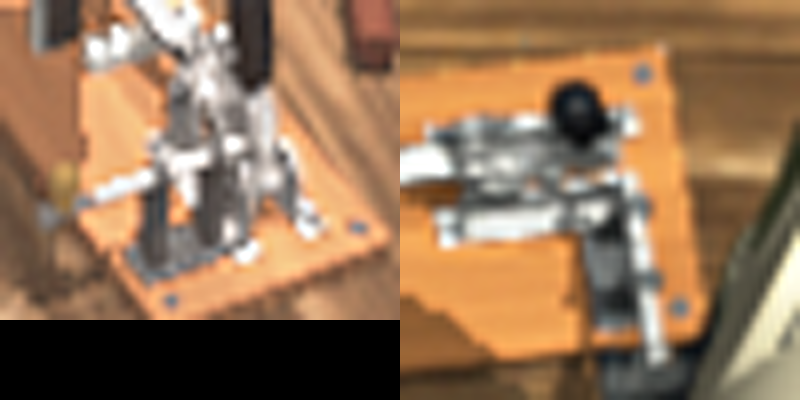

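The bolt is fully drawn: the rod tip is clear of the handle, with the knob at the left end in both views. The grip top is at top-view (392,184), as before. I'll turn the tool and descend over the grip.

play_rows --plan '[0, 0, 10, -0.015, 0.003, 0, 0.5, 0, 0, 20, -0.03, 0.006, 0, 0.5, 0, 0, 30, -0.045, 0.009, 0, 0.5, 0, 0, 40, -0.06, 0.012, 0, 0.5, 0, 0, 50, -0.075, 0.015, 0, 0.5, 0, 0, 60, -0.09, 0.018, 0, 0.5, 0, 0, 70, -0.105, 0.021, 0, 0.5, 0, 0, 80, -0.12, 0.024, 0, 0.5, 0, 0, 90, -0.138, 0.026, 0, 0.5, 0, 0, 90, -0.138, 0.026, 0.025, 0.5, 0, 0, 90, -0.138, 0.026, 0.05, 0.5, 0, 0, 90, -0.138, 0.026, 0.075, 0.5, 0, 0, 90, -0.138, 0.026, 0.1, 0.5, 0, 0, 90, -0.138, 0.026, 0.102, 0.5, 0, 0, 90, -0.138, 0.026, 0.102, 0.5]'

```text
clock: 8.0
position: [0.5624, -0.1898, 0.1253]
ee_rot: [0.657, 0.754, -0.0, -0.0]
ft_force: [0.8, -0.3, 0.5]
grip_width: 0.497
grasp_force: 0.0
```

play_rows --plan '[0, 0, 0, 0, 0, 0, 0, 0, 0, 0, 0, 0, 0, 0, 0, 0, 0, 0, 0, 0, 0, 0, 0, 0, 0, 0, 0, 0, 0, 0, 0, 0, 0, 0, 0]' --squeeze 30

```text
clock: 8.62
position: [0.5636, -0.1898, 0.1263]
ee_rot: [0.657, 0.754, 0.001, 0.001]
ft_force: [5.6, -0.5, 2.8]
grip_width: 0.249
grasp_force: 30.9
```

play_rows --plan '[0, 0, 0, -0.008, 0.001, -0.002, 0, 0, 0, 0, -0.0154, 0.001, -0.0027, 0, 0, 0, 0, -0.0233, 0.001, -0.003, 0, 0, 0, 0, -0.031, 0.001, -0.0027, 0, 0, 0, 0, -0.039, 0.001, -0.0017, 0, 0, 0, 0, -0.0466, 0.001, 0, 0, 0, 0, 0, -0.054, 0.001, 0.0024, 0, 0, 0, 0, -0.061, 0.001, 0.0054, 0, 0, 0, 0, -0.068, 0.001, 0.009, 0, 0, 0, 0, -0.075, 0.001, 0.013, 0, 0, 0, 0, -0.081, 0.001, 0.018, 0, 0, 0, 0, -0.087, 0.001, 0.023, 0]'

```text
clock: 10.12
position: [0.5757, -0.2765, 0.1022]
ee_rot: [0.657, 0.754, 0.0, 0.001]
ft_force: [5.6, 0.8, 2.6]
grip_width: 0.244
grasp_force: 29.1
```

play_rows --plan '[0, 0, 0, -0.005, 0.001, 0.006, 0, 0, 0, 0, -0.01, 0.001, 0.012, 0, 0, 0, 0, -0.0143, 0.001, 0.0186, 0, 0, 0, 0, -0.018, 0.001, 0.0256, 0, 0, 0, 0, -0.021, 0.001, 0.033, 0, 0, 0, 0, -0.023, 0.001, 0.039, 0, 0, 0, 0, -0.0235, 0.001, 0.0415, 0, 0, 0, 0, -0.0235, 0.001, 0.0415, 0]'

```text
clock: 11.12
position: [0.579, -0.2992, 0.0604]
ee_rot: [0.657, 0.754, -0.0, -0.0]
ft_force: [-0.4, -2.3, 3.5]
grip_width: 0.245
grasp_force: 33.9
```

play_rows --plan '[0, 0, 0, 0, 0, 0, 0.5, 0, 0, 0, 0, 0, 0, 0.5, 0, 0, 0, 0, 0, 0, 0.5, 0, 0, 0, 0, 0, -0.05, 0.6, 0, 0, 0, 0, 0, -0.11, 0.7, 0, 0, 0, 0, 0, -0.17, 0.8, 0, 0, 0, 0, 0, -0.19, 0.8]'

```text
clock: 12.0
position: [0.5803, -0.2997, 0.2549]
ee_rot: [0.657, 0.754, 0.001, 0.002]
ft_force: [0.7, 0.2, -0.6]
grip_width: 0.8
grasp_force: 0.0
```

```bash
python3 - <<'E'
from g import *
print(status.get_obs()['joint_pos'].round(2))
b=(.439,.1845)
rel((.45,-.08,.24,7.9),(*b,.12,28),(*b,.0315,28))
E
```

```text
[-0.1   0.45  0.71  1.4  -0.29  1.39  0.75]
t 12.0 p [ 0.5803 -0.2997  0.2549] w 0.8 gf 0.0 F [ 0.7  0.2 -0.6] tip 0.014
[ 0.3  0.1 -0. ] [ 0.2355 -0.099   0.0139]
[  0.2   0.2 -20.1] [ 0.4993 -0.0743  0.1334]
[  0.2   0.2 -20.1] [ 0.4995 -0.0747  0.2219]
```

play_rows --plan '[0, 0, 0, 0.05, -0.02, 0.003, 0.8, 0, 0, 0, 0.1, -0.04, 0.006, 0.8, 0, 0, 0, 0.15, -0.06, 0.01, 0.8, 0, 0, 0, 0.195, -0.08, 0.012, 0.8, 0, 0, 0, 0.235, -0.099, 0.014, 0.8, 0, 0, -5, 0.29, -0.094, 0.035, 0.8, 0, 0, -10, 0.345, -0.089, 0.06, 0.8, 0, 0, -15, 0.4, -0.084, 0.085, 0.8, 0, 0, -20, 0.45, -0.079, 0.11, 0.8, 0, 0, -20.1, 0.4995, -0.0745, 0.133, 0.8, 0, 0, -20.1, 0.4995, -0.0745, 0.16, 0.8, 0, 0, -20.1, 0.4995, -0.0745, 0.185, 0.8, 0, 0, -20.1, 0.4995, -0.0745, 0.205, 0.8, 0, 0, -20.1, 0.4995, -0.0745, 0.205, 0.8]'

```text
clock: 13.75
position: [0.4358, 0.185, 0.0442]
ee_rot: [0.515, 0.857, -0.002, -0.001]
ft_force: [-0.1, -0.4, 1.0]
grip_width: 0.801
grasp_force: 0.0
```

```bash
python3 - <<'E'
from g import *
rel((.439,.1845,.0315,28))
im=viewer.camera("side"); im2=viewer.camera("top")
a=cv2.resize(im[170:220,265:315],None,fx=8,fy=8,interpolation=2); b=cv2.resize(im2[200:250,255:305],None,fx=8,fy=8,interpolation=2)
cv2.imwrite("pics/two2.png",np.hstack([a,b])[:,:,::-1])
E
```

```text
t 13.75 p [0.4358 0.185  0.0442] w 0.801 gf 0.0 F [-0.1 -0.4  1. ] tip 0.014
[-0.2  0.  -0. ] [-0.0019  0.0027  0.0127]
```

View pics/two2.png

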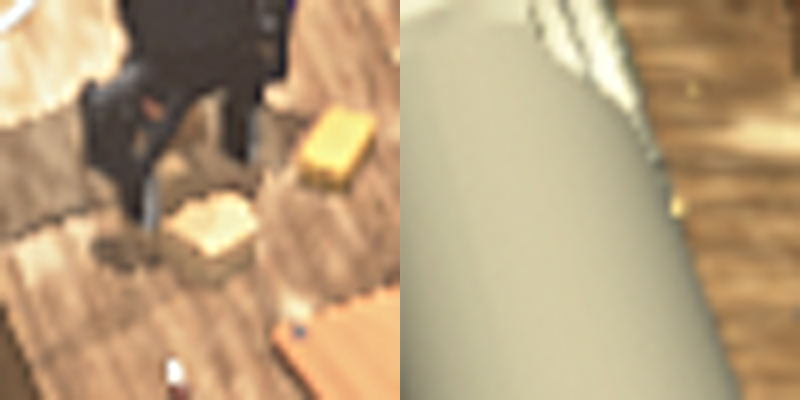

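The side view shows the fingers at (283,198) and (296,190), astride the block at (291,197). Descending and closing.

play_rows --plan '[0, 0, 0, -0.001, 0.002, 0.006, 0.8, 0, 0, 0, -0.002, 0.0025, 0.0125, 0.8, 0, 0, 0, -0.002, 0.0025, 0.0125, 0.8, 0, 0, 0, -0.002, 0.0025, 0.0125, 0, 0, 0, 0, -0.002, 0.0025, 0.0125, 0, 0, 0, 0, -0.002, 0.0025, 0.0125, 0, 0, 0, 0, -0.002, 0.0025, 0.0125, 0, 0, 0, 0, -0.002, 0.0025, 0.0125, 0]' --squeeze 40

```text
clock: 14.85
position: [0.4405, 0.1851, 0.0336]
ee_rot: [0.515, 0.857, 0.0, 0.0]
ft_force: [-2.0, -1.0, 6.3]
grip_width: 0.497
grasp_force: 41.0
```

Block gripped (about 43 mm). Lifting.

play_rows --plan '[0, 0, 0, 0, 0, -0.03, 0, 0, 0, 0, 0, 0, -0.06, 0, 0, 0, 0, 0, 0, -0.09, 0, 0, 0, 0, 0, 0, -0.09, 0, 0, 0, 0, 0, 0, -0.09, 0]'

```text
clock: 15.48
position: [0.44, 0.185, 0.1226]
ee_rot: [0.515, 0.857, -0.0, -0.0]
ft_force: [-0.6, 0.1, -0.9]
grip_width: 0.5
grasp_force: 41.0
```

```bash
python3 - <<'E'
from g import *
p=jig(.012,.134); print(p)
rel((*p,.12,7.9),(*p,.0515,7.9))
E
```

```text
[0.52945255 0.05477682]
t 15.47 p [0.44   0.185  0.1226] w 0.5 gf 41.0 F [-0.6  0.1 -0.9] tip 0.014
[-0.  -0.  20.1] [-0.157   0.0179  0.0026]
[-0.  -0.  20.1] [-0.157   0.018   0.0711]
```

play_rows --plan '[0, 0, 5, -0.04, 0.005, 0, 0, 0, 0, 10, -0.08, 0.009, 0, 0, 0, 0, 15, -0.12, 0.014, 0, 0, 0, 0, 20.1, -0.157, 0.018, 0, 0, 0, 0, 20.1, -0.157, 0.018, 0.02, 0, 0, 0, 20.1, -0.157, 0.018, 0.04, 0, 0, 0, 20.1, -0.157, 0.018, 0.058, 0, 0, 0, 20.1, -0.157, 0.018, 0.066, 0, 0, 0, 20.1, -0.157, 0.018, 0.071, 0, 0, 0, 20.1, -0.157, 0.018, 0.071, 0, 0, 0, 20.1, -0.157, 0.018, 0.071, 0]'

```text
clock: 16.85
position: [0.5302, 0.055, 0.0526]
ee_rot: [0.657, 0.754, 0.0, 0.0]
ft_force: [-0.5, 0.1, -0.8]
grip_width: 0.503
grasp_force: 41.0
```

```bash
python3 - <<'E'
from g import *
rel((*jig(.013,.037),.0515,7.9))
im=viewer.camera("side"); im2=viewer.camera("top")
a=cv2.resize(im[185:255,290:360],None,fx=6,fy=6,interpolation=2)[:,:400]; b=cv2.resize(im2[165:235,295:361],None,fx=6,fy=6,interpolation=2)
cv2.imwrite("pics/two3.png",np.hstack([a,b])[:,:,::-1])
E
```

```text
t 16.85 p [0.5302 0.055  0.0526] w 0.503 gf 41.0 F [-0.5  0.1 -0.8] tip 0.014
[ 0. -0. -0.] [-0.0971  0.0003  0.0011]
```

View pics/two3.png

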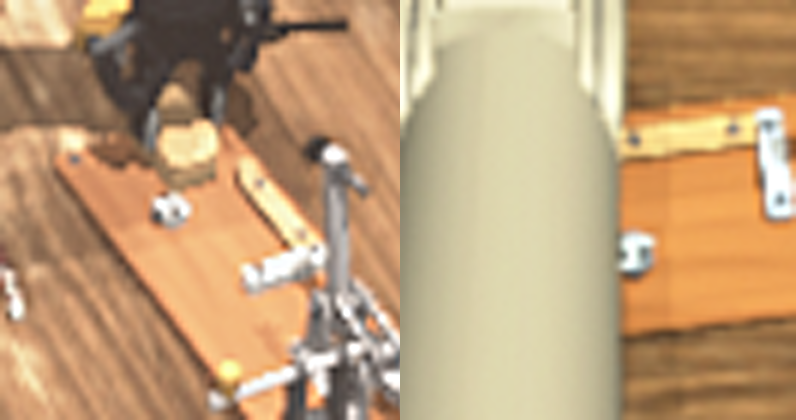

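The block hangs just above the board's loading end at side-view (321,209). The arm is upright at (346,215), and the fence and housing are clear. I'll set it down gently.

play_rows --plan '[0, 0, 0, 0, 0, 0.001, 0, 0, 0, 0, 0, 0, 0.0015, 0, 0, 0, 0, 0, 0, 0.002, 0, 0, 0, 0, 0, 0, 0.002, 0]'

```text
clock: 17.45
position: [0.5302, 0.055, 0.0516]
ee_rot: [0.657, 0.754, 0.0, -0.0]
ft_force: [-7.7, -0.6, 18.3]
grip_width: 0.499
grasp_force: 42.9
```

play_rows --plan '[0, 0, 0, 0, 0, -0.0008, 0, 0, 0, 0, -0.008, 0, -0.0008, 0, 0, 0, 0, -0.016, 0, -0.0008, 0, 0, 0, 0, -0.024, 0, -0.0008, 0, 0, 0, 0, -0.032, 0, -0.0008, 0, 0, 0, 0, -0.04, 0, -0.0008, 0, 0, 0, 0, -0.04, 0, -0.0008, 0]'

```text
clock: 18.32
position: [0.5349, 0.018, 0.0516]
ee_rot: [0.656, 0.755, 0.001, -0.002]
ft_force: [-8.2, 9.6, 13.0]
grip_width: 0.497
grasp_force: 42.7
```

```bash
python3 - <<'E'
from g import *
rel((*jig(.013,.037),.0515,7.9))
E
```

```text
t 18.32 p [0.5349 0.018  0.0516] w 0.497 gf 42.7 F [-8.2  9.6 13. ] tip 0.014
[-0.  -0.2  0.1] [-0.0599  0.0006 -0.0001]
```

play_rows --plan '[0, 0, 0, 0, -0.0008, -0.0006, 0, 0, 0, 0, -0.008, -0.0008, -0.0006, 0, 0, 0, 0, -0.016, -0.0008, -0.0006, 0, 0, 0, 0, -0.024, -0.0008, -0.0006, 0, 0, 0, 0, -0.032, -0.0008, -0.0006, 0, 0, 0, 0, -0.04, -0.0008, -0.0006, 0, 0, 0, 0, -0.046, -0.0008, -0.0006, 0, 0, 0, 0, -0.046, -0.0008, -0.0006, 0]'

```text
clock: 19.32
position: [0.5411, -0.0317, 0.0517]
ee_rot: [0.657, 0.754, -0.0, 0.001]
ft_force: [3.5, -1.3, 1.2]
grip_width: 0.494
grasp_force: 41.5
```

```bash
python3 - <<'E'
from g import *
rel((*jig(.013,.037),.0515,7.9))
E
```

```text
t 19.32 p [ 0.5411 -0.0317  0.0517] w 0.494 gf 41.5 F [ 3.5 -1.3  1.2] tip 0.014
[ 0.   0.1 -0.1] [-0.0097  0.0014  0.0002]
```

play_rows --plan '[0, 0, 0, -0.003, 0, 0, 0, 0, 0, 0, -0.006, 0, 0, 0, 0, 0, 0, -0.008, 0.0003, 0, 0, 0, 0, 0, -0.0095, 0.0005, 0, 0, 0, 0, 0, -0.0095, 0.0005, 0, 0]'

```text
clock: 19.95
position: [0.5428, -0.04, 0.0517]
ee_rot: [0.657, 0.754, 0.0, 0.0]
ft_force: [2.4, 1.9, 3.7]
grip_width: 0.496
grasp_force: 41.8
```

play_rows --plan '[0, 0, 0, -0.001, 0, 0, 0, 0, 0, 0, -0.002, 0, 0, 0, 0, 0, 0, -0.002, 0, 0, 0]'

```text
clock: 20.32
position: [0.543, -0.0419, 0.0517]
ee_rot: [0.657, 0.754, 0.0, 0.0]
ft_force: [2.6, 3.3, 5.4]
grip_width: 0.5
grasp_force: 41.9
```

play_rows --plan '[0, 0, 0, -0.001, 0, 0, 0, 0, 0, 0, -0.002, 0, 0, 0, 0, 0, 0, -0.002, 0, 0, 0]'

```text
clock: 20.7
position: [0.543, -0.0422, 0.0517]
ee_rot: [0.656, 0.754, 0.0, -0.001]
ft_force: [0.7, 7.6, 7.4]
grip_width: 0.502
grasp_force: 42.1
```

play_rows --plan '[0, 0, 0, -0.001, 0, 0, 0, 0, 0, 0, -0.0025, 0, 0, 0, 0, 0, 0, -0.0025, 0, 0, 0]'

```text
clock: 21.08
position: [0.543, -0.0424, 0.0516]
ee_rot: [0.656, 0.755, 0.001, -0.002]
ft_force: [-2.6, 15.6, 10.5]
grip_width: 0.499
grasp_force: 42.5
```

```bash
python3 - <<'E'
from g import *
rel((*jig(.013,.037),.0515,7.9))
E
```

```text
t 21.07 p [ 0.543  -0.0424  0.0516] w 0.499 gf 42.5 F [-2.6 15.6 10.5] tip 0.014
[-0.1 -0.3  0.1] [0.0011 0.0009 0.0001]
```

It's hard against the stop and within about 1 mm of the predicted seat. Releasing and checking.

play_rows --plan '[0, 0, 0, 0, 0, 0, 0.65, 0, 0, 0, 0, 0, 0, 0.65, 0, 0, 0, 0.002, 0, 0, 0.75, 0, 0, 0, 0.002, 0, -0.02, 0.75, 0, 0, 0, 0.002, 0, -0.06, 0.75, 0, 0, 0, 0.002, 0, -0.12, 0.75, 0, 0, 0, 0.002, 0, -0.18, 0.6, 0, 0, 0, -0.06, 0, -0.2, 0.5, 0, 0, 0, -0.12, 0, -0.2, 0.5, 0, 0, 0, -0.18, 0, -0.2, 0.5, 0, 0, 0, -0.24, 0, -0.2, 0.5, 0, 0, 0, -0.26, 0, -0.2, 0.5, 0, 0, 0, -0.26, 0, -0.2, 0.5]'

```text
clock: 22.7
position: [0.5781, -0.3059, 0.2509]
ee_rot: [0.658, 0.753, -0.001, -0.0]
ft_force: [0.7, 0.4, 1.0]
grip_width: 0.496
grasp_force: 0.0
```

```bash
python3 - <<'E'
from g import *
rel((.579,-.2992,.14,7.9),(.579,-.2992,.0604,7.9))
im=viewer.camera("side"); im2=viewer.camera("top")
a=cv2.resize(im[190:250,300:366],None,fx=6,fy=6,interpolation=2); b=cv2.resize(im2[165:225,310:376],None,fx=6,fy=6,interpolation=2)
cv2.imwrite("pics/two4.png",np.hstack([a,b])[:,:,::-1])
E
```

```text
t 22.7 p [ 0.5781 -0.3059  0.2509] w 0.496 gf 0.0 F [0.7 0.4 1. ] tip 0.014
[-0.1  0.  -0.2] [0.0066 0.002  0.1109]
[-0.1  0.  -0.2] [0.0066 0.0021 0.1905]
```

View pics/two4.png

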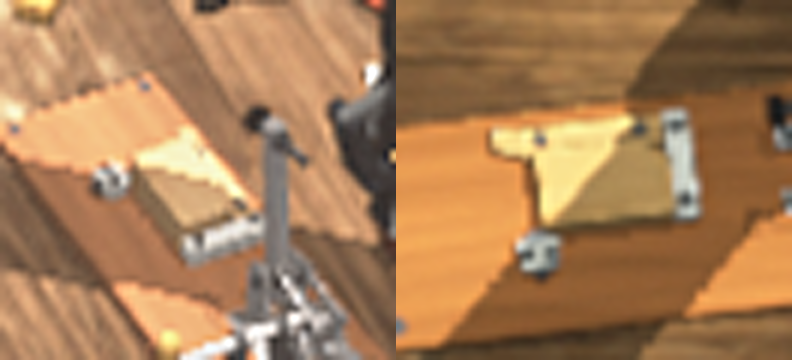

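The block sits flush against the stop (right, top-view ≈(358,191)) and the fence, and the ball housing is just behind its near corner. Re-grasping the open handle.

play_rows --plan '[0, 0, 0, 0.0066, 0.002, 0.05, 0.5, 0, 0, 0, 0.0066, 0.002, 0.1, 0.5, 0, 0, 0, 0.0066, 0.002, 0.14, 0.5, 0, 0, 0, 0.0066, 0.002, 0.17, 0.5, 0, 0, 0, 0.0066, 0.002, 0.19, 0.5, 0, 0, 0, 0.0066, 0.002, 0.19, 0.5, 0, 0, 0, 0.0066, 0.002, 0.19, 0, 0, 0, 0, 0.0066, 0.002, 0.19, 0, 0, 0, 0, 0.0066, 0.002, 0.19, 0, 0, 0, 0, 0.0066, 0.002, 0.19, 0]' --squeeze 35

```text
clock: 24.05
position: [0.579, -0.2977, 0.0624]
ee_rot: [0.657, 0.754, -0.0, -0.001]
ft_force: [-5.5, -0.4, -1.4]
grip_width: 0.243
grasp_force: 34.4
```

play_rows --plan '[0, 0, 0, 0.002, 0, -0.006, 0, 0, 0, 0, 0.005, 0, -0.013, 0, 0, 0, 0, 0.0086, 0, -0.02, 0, 0, 0, 0, 0.0128, 0, -0.0268, 0, 0, 0, 0, 0.0176, 0, -0.033, 0, 0, 0, 0, 0.023, 0, -0.0388, 0, 0, 0, 0, 0.0287, 0, -0.044, 0, 0, 0, 0, 0.035, 0, -0.049, 0, 0, 0, 0, 0.0415, 0, -0.053, 0, 0, 0, 0, 0.0485, 0, -0.0567, 0, 0, 0, 0, 0.0557, 0, -0.0597, 0, 0, 0, 0, 0.063, 0, -0.062, 0, 0, 0, 0, 0.071, 0, -0.0638, 0, 0, 0, 0, 0.0787, 0, -0.0648, 0]'

```text
clock: 25.8
position: [0.5683, -0.2211, 0.1277]
ee_rot: [0.658, 0.753, -0.001, 0.001]
ft_force: [-5.6, -6.5, -0.8]
grip_width: 0.248
grasp_force: 37.0
```

play_rows --plan '[0, 0, 0, 0.004, 0, -0.0003, 0, 0, 0, 0, 0.008, 0, -0.0004, 0, 0, 0, 0, 0.012, 0, -0.0003, 0, 0, 0, 0, 0.0157, 0, 0, 0, 0, 0, 0, 0.0195, 0, 0.0005, 0, 0, 0, 0, 0.0234, 0, 0.001, 0, 0, 0, 0, 0.0272, 0, 0.0018, 0, 0, 0, 0, 0.031, 0, 0.0027, 0, 0, 0, 0, 0.033, 0, 0.003, 0, 0, 0, 0, 0.033, 0, 0.003, 0]'

```text
clock: 27.05
position: [0.5637, -0.1875, 0.1246]
ee_rot: [0.657, 0.754, -0.001, -0.0]
ft_force: [-9.9, -2.0, 3.1]
grip_width: 0.248
grasp_force: 38.2
```

play_rows --plan '[0, 0, 0, 0.002, 0.0008, 0, 0, 0, 0, 0, 0.004, 0.0015, 0, 0, 0, 0, 0, 0.004, 0.0015, 0, 0]'

```text
clock: 27.42
position: [0.5636, -0.186, 0.1242]
ee_rot: [0.658, 0.753, -0.002, 0.0]
ft_force: [-10.5, -9.7, 0.3]
grip_width: 0.244
grasp_force: 37.9
```

play_rows --plan '[0, 0, 0, 0.002, 0, 0, 0, 0, 0, 0, 0.003, 0, 0, 0, 0, 0, 0, 0.003, 0, 0, 0]'

```text
clock: 27.8
position: [0.5635, -0.1859, 0.1243]
ee_rot: [0.659, 0.752, -0.003, 0.002]
ft_force: [-5.0, -20.6, -7.5]
grip_width: 0.246
grasp_force: 37.0
```

play_rows --plan '[0, 0, 0, -0.005, 0, 0, 0.5, 0, 0, 0, -0.007, 0, 0, 0.5, 0, 0, 0, -0.007, 0, 0, 0.5, 0, 0, 0, -0.007, 0, -0.04, 0.5, 0, 0, 0, -0.007, 0, -0.08, 0.5, 0, 0, 0, -0.007, 0, -0.11, 0.5, 0, 0, -10, -0.01, -0.02, -0.11, 0.5, 0, 0, -20, -0.015, -0.04, -0.11, 0.5, 0, 0, -30, -0.02, -0.06, -0.11, 0.5, 0, 0, -40, -0.025, -0.08, -0.11, 0.5, 0, 0, -50, -0.03, -0.1, -0.11, 0.5, 0, 0, -60, -0.035, -0.11, -0.11, 0.5, 0, 0, -70, -0.035, -0.11, -0.11, 0.5, 0, 0, -80, -0.035, -0.11, -0.11, 0.5, 0, 0, -90, -0.035, -0.11, -0.11, 0.5, 0, 0, -90, -0.035, -0.11, -0.11, 0.5]'

```text
clock: 29.8
position: [0.4616, -0.2286, 0.2337]
ee_rot: [-0.068, 0.998, 0.0, 0.0]
ft_force: [0.3, -0.8, -0.1]
grip_width: 0.499
grasp_force: 0.0
```

```bash
python3 - <<'E'
from g import *
rel((.4582,-.2298,.16,97.9),(.4582,-.2298,.098,97.9))
a=viewer.camera("side").astype(int); a0=cv2.imread("pics/side0.png")[:,:,::-1].astype(int)
# grip template shift vs start
g0=cv2.cvtColor(a0.astype(np.uint8),7); g1=cv2.cvtColor(a.astype(np.uint8),7)
t=g0[218:238,343:358]; r=cv2.matchTemplate(g1[208:250,330:372],t,cv2.TM_CCOEFF_NORMED); print(cv2.minMaxLoc(r)[1],np.array(cv2.minMaxLoc(r)[3])-[13,10])
E
```

```text
t 29.8 p [ 0.4616 -0.2286  0.2337] w 0.499 gf 0.0 F [ 0.3 -0.8 -0.1] tip 0.014
[ 0.   0.  -0.1] [ 0.0036 -0.0008  0.0737]
[ 0.   0.  -0.1] [ 0.0036 -0.0008  0.1357]
0.9841617941856384 [0 0]
```

The grip matches its starting image at zero offset (0.98), so the handle is shut. Grasping the knob and pushing the bolt home.

play_rows --plan '[0, 0, 0, 0.0036, 0, 0.05, 0.5, 0, 0, 0, 0.0036, 0, 0.09, 0.5, 0, 0, 0, 0.0036, 0, 0.12, 0.5, 0, 0, 0, 0.0036, 0, 0.136, 0.5, 0, 0, 0, 0.0036, 0, 0.136, 0.5, 0, 0, 0, 0.0036, 0, 0.136, 0, 0, 0, 0, 0.0036, 0, 0.136, 0, 0, 0, 0, 0.0036, 0, 0.136, 0, 0, 0, 0, 0.0036, 0, 0.136, 0, 0, 0, 0, 0.0036, 0, 0.136, 0]' --squeeze 25

```text
clock: 31.1
position: [0.4584, -0.2295, 0.0983]
ee_rot: [-0.069, 0.998, -0.0, 0.001]
ft_force: [-1.8, 1.0, 7.3]
grip_width: 0.15
grasp_force: 24.6
```

play_rows --plan '[0, 0, 0, -0.004, 0, 0, 0, 0, 0, 0, -0.009, 0, 0, 0, 0, 0, 0, -0.014, 0, 0, 0, 0, 0, 0, -0.019, 0, 0, 0, 0, 0, 0, -0.024, 0, 0, 0, 0, 0, 0, -0.027, 0, 0, 0, 0, 0, 0, -0.029, 0, 0, 0, 0, 0, 0, -0.029, 0, 0, 0]'

```text
clock: 32.1
position: [0.4863, -0.2256, 0.0982]
ee_rot: [-0.068, 0.998, 0.0, -0.0]
ft_force: [-4.2, 1.5, 10.1]
grip_width: 0.153
grasp_force: 24.8
```

play_rows --plan '[0, 0, 0, -0.001, 0, 0, 0, 0, 0, 0, -0.002, 0, 0, 0, 0, 0, 0, -0.002, 0, 0, 0]'

```text
clock: 32.48
position: [0.4864, -0.2257, 0.0979]
ee_rot: [-0.068, 0.998, 0.001, -0.002]
ft_force: [-13.7, 2.4, 16.2]
grip_width: 0.151
grasp_force: 25.3
```

Bolt hard home. Releasing and retreating upward.

play_rows --plan '[0, 0, 0, 0.0015, 0, -0.0005, 0.5, 0, 0, 0, 0.0015, 0, -0.0005, 0.5, 0, 0, 0, 0.0015, 0, -0.0005, 0.5, 0, 0, 0, 0.0015, 0, -0.03, 0.5, 0, 0, 0, 0.0015, 0, -0.07, 0.5, 0, 0, 0, 0.005, 0, -0.12, 0.5, 0, 0, 0, 0.04, 0, -0.14, 0.5, 0, 0, 0, 0.04, 0, -0.14, 0.5, 0, 0, 0, 0.04, 0, -0.14, 0.5]'

```text
clock: 33.6
position: [0.4491, -0.2302, 0.2371]
ee_rot: [-0.069, 0.998, 0.0, 0.0]
ft_force: [-0.5, 0.7, -0.8]
grip_width: 0.5
grasp_force: 0.0
```

```bash
python3 - <<'E'
from g import *
rel()
g0=cv2.cvtColor(cv2.imread("pics/side0.png"),6); a=viewer.camera("side"); g1=cv2.cvtColor(a,7)
h=cv2.cvtColor(a,cv2.COLOR_RGB2HSV)
r=cv2.matchTemplate(g1[208:250,330:372],g0[218:238,343:358],cv2.TM_CCOEFF_NORMED);print("grip",cv2.minMaxLoc(r)[1::2],)
for n,i in(("start",cv2.cvtColor(cv2.imread("pics/side0.png"),cv2.COLOR_BGR2HSV)),("now",h)):
    m=cv2.inRange(i[235:255,322:345],(22,110,90),(35,255,255)); p=np.argwhere(m); print(n,"knob",len(p),p.mean(0)[::-1]+[322,235] if len(p) else 0)
E
```

```text
t 33.6 p [ 0.4491 -0.2302  0.2371] w 0.5 gf 0.0 F [-0.5  0.7 -0.8] tip 0.014
grip (0.9845809936523438, (13, 10))
start knob 1 [335. 245.]
now knob 0 0
```

```bash
python3 -c "
from workcell import manip
print(manip.hand_in())"
```

```text
the job is handed in; nothing more can be done
None
```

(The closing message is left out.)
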